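# Hang the disinfected ear defenders over the bar with the lifting fork

## Task

The orange ear defenders have just been disinfected, so do not touch them with the gripper: pick up the two-pronged lifting fork by its blue grip, run its prongs under the headband, lift the ear defenders on the fork and lower them gently over the horizontal bar of the stand, so that the headband straddles the bar with one cup on each side and they hang level and free. Then draw the fork out and leave it standing on its prongs on the bench. Do not tip the ear defenders over or disturb the other things on the bench.

Things in the scene. Friction and masses are not known exactly. Their poses are not given: they have to be found in the camera images.
- ear_defenders: Ear defenders, 0.18 kg, 52 (x) x 164 (y) x 123 mm: orange cups with black cushions at +y and -y, 60 mm tall, 90 mm clear between them (y = -45 to 45 mm); rigid dark band arched over in the y-z plane. Origin: centre of the underside, z up; +x roughly away from the robot. Open under the band along x. Band crown 24 mm wide, 10 mm thick, underside at z = 113 mm in the middle, 107 mm at y = +-27 mm
- band_inside (a point): middle of the underside of the ear defenders' headband (113 mm above their origin), same axes
- fork: Steel fork, 0.25 kg, standing on its prongs; origin on the bench under its blue grip, z up, x along the prongs. Two 10 mm round prongs at y = +-27 mm (44 mm gap), z = 0 to 10 mm, x = -50 to 123 mm; the tips turn up to z = 17 mm past x = 107 mm. At x = 0 uprights rise to a bridge at z = 55 to 65 mm, so it can straddle a bar. Above it the grip block, 26x26 mm, z = 67 to 117 mm
- fork_grip (a point): point to grip: on the axis of the blue block, 95 mm above the fork's origin, same axes
- hang_stand: Hanging stand, fixed: dark base plate 200 (x) x 100 (y) x 10 mm, origin at the centre of its underside, z up. A 16 mm post at x = 75 mm carries a horizontal steel bar along x, 14 mm thick, its top at z = 150 mm, reaching to a black 20 mm end ball at x = -75 mm (top of ball z = 153, outermost x = -85 mm). This free end points roughly to the robot
- bar_top (a point): top of the stand's bar at its middle, 150 mm above the stand's origin; axes of the stand, x along the bar toward the post
- tip_box: tip box, white with a blue lid, 91x123x81 mm, loose bystander; origin at the centre of its underside
- rack: empty blue tube rack, 200x103x58 mm, fixed bystander; origin at the centre of its underside
- cap_bottle: clear bottle with a blue cap, 69 mm wide, 177 mm tall, fixed bystander; origin at the centre of its underside
- amber: amber bottle with a light blue cap, 60 mm wide, 162 mm tall, loose bystander; origin at the centre of its underside
- jar: small clear jar with a blue cap, 44 mm wide, 77 mm tall, loose bystander; origin at the centre of its underside
- beaker: beaker with a pink filling, 74 mm wide, 88 mm tall, fixed bystander; origin at the centre of its underside

How it is judged:
By the outcome, as a careful person would: the job done as asked, in the order asked, and still so for the second after the job is handed in, with the robot touching nothing.
It also fails if it takes over 64 s, if anything falls off the work surface, if the arm or the gripper's body presses on something with over 40 N, if the wrist force passes 120 N, or if a joint passes its speed limit or range.

## Robot

A 6-joint arm with a two-finger parallel gripper is mounted at the origin on a cart in front of the work surface, level with it; the furniture and walls round the work are solid. World frame = base frame: x ahead of the robot, y to its left, z up, the work surface at z = 0. Lengths are in m, angles in rad, forces in N, time in s.
With the tool pointing down it reaches from about 0.35 to 0.975 m from the base axis. Payload 7.1 kg.
Tool frame: the origin (TCP) lies at the very end of the fingers, on their centre line; the grasp point (between the pads) lies 19 mm behind it; z points along the fingers, y is the line along which they close (so a half turn about z gives the same grasp; the last joint's range is limited). The gripper opens to 88 mm and grips with 3 to 60 N. Pads are 20 mm wide; open, the fingers measure 115 mm over their backs; the gripper's body (75 mm by 178 mm) begins 61 mm behind the grasp point.
Start: joints at [1.281, 0.423, 1.63, -0, 1.089, -0.019], TCP at [0.167, 0.602, 0.223] pointing down, gripper open.
Joint ranges: [-3, 3], [-0.9, 2.11], [0.09, 2.58], [-1.31, 4.45], [0.11, 2.69], [-2.54, 2.54]. Speed limits (rad/s): [2.39, 2.39, 3.01, 3.14, 3.14, 3.14].

## Interface

Orientations are given as [roll, pitch, yaw] about the fixed x, y, z axes, in that order (R = Rz(yaw) Ry(pitch) Rx(roll)).
In Python, from plant import r gives the robot as it stands.
- The arm moves only by the shell command python3 shift.py 'ROWS'. ROWS is rows parted by semicolons, their numbers by spaces, 1 to 5 of them, each of 5 numbers: the finger opening in m, then dx, dy, dz in m, then a turn about the tool's z in rad; each row shifts and turns the commanded pose from where the row before left it, along the tool's axes as they then stand; what a row does not reach is not made up. A row lasts 1/12 s, in which the tool goes at most 0.0417 m and 0.125 rad, less where a joint would pass 70% of its speed; a pose out of reach is approached as far as the arm can. The fingers move at their own pace and stop on an object; the grip force is fixed at half the most. Time passes only in rows, so rows that do not move let the fingers close. It prints the time, the measured TCP pose, the force, the opening and the grip force at its end.
- r.get_state(): the state, without advancing time (a new reading comes with each control period).
- r.snapshot(name): name is "side" or "top" or "wrist"; returns a dict with "color" (480x640x3 uint8, red, green, blue), "intrinsics" (3x3 intrinsics, pixels), "D" ([k1, k2, p1, p2, k3] as OpenCV has them; the pictures are not rectified), "R" (3x3) and "t" (3): a world point X has camera coordinates R X + t; the wrist camera has in their place "T_tool_cam" (4x4, takes a point from camera to tool coordinates, whose origin is the TCP and whose axes are the flange's). Camera axes: x right, y down, z forward; pixel columns grow to the right and rows downward; lengths in m; the calibration is good to about 2 mm. A picture is of the moment at which its call begins: read the wrist's pose just before it. There is no depth.
- r.sign_off(): hands the job in; it is judged then, once.
The state is a dict: "clock": time; "joint_pos": joint angles; "joint_velocities": joint speeds; "joint_torque": joint torques, N m; "tcp_pos": TCP position; "tcp_rot": TCP orientation; "ft_force": force on the tool from outside, world axes, zero at the start; "moment": the same for the moment, N m; "gripper_width": finger opening in m; "grasp_force": force on a finger pad.
Only numpy, scipy, OpenCV 4.12 (cv2) and the standard library are available. Lean on these libraries where they do the work, as an engineer would, in place of code of your own. Each camera call takes 0.05 s, during which the arm holds its last target. There are 200 camera calls.

## Working session

There is one attempt and no reset: what is moved stays moved. The work goes in short steps, Python scripts to look and compute and a shell command to move; the robot and the scene stay as the last step left them, time stands still between calls to the robot, and variables do not carry over. Pictures are saved under pics/ and viewed, at most 11 in all, crops included, and the job is handed in when it is done.

```bash
ls; mkdir -p pics
python3 - <<'E'
from plant import r
import cv2,numpy as np
s=r.get_state(); print(s['clock'],s['tcp_pos'],s['tcp_rot'])
for n in ("side","top"):
    p=r.snapshot(n); cv2.imwrite(f"pics/{n}0.png",p["color"][:,:,::-1])
    R=np.array(p["R"]);print(n,-R.T@np.array(p["t"]),R[2],p["intrinsics"])
E
```

```text
pics
plant.py
shift.py
0.0 [0.1670301  0.60170448 0.22191926] [-3.14010655e+00 -1.60392213e-05  2.87079772e+00]
side [-0.14767017  1.44207743  0.73139679] [ 0.41585205 -0.83679267 -0.35615319] [[587.56036963   0.         318.52509989]
 [  0.         587.56036963 251.24818624]
 [  0.           0.           1.        ]]
top [0.25965854 0.00323042 1.48322521] [ 0.19548392  0.01290486 -0.980622  ] [[478.26595379   0.         312.49289714]
 [  0.         478.26595379 233.84342887]
 [  0.           0.           1.        ]]
```

View pics/side0.png

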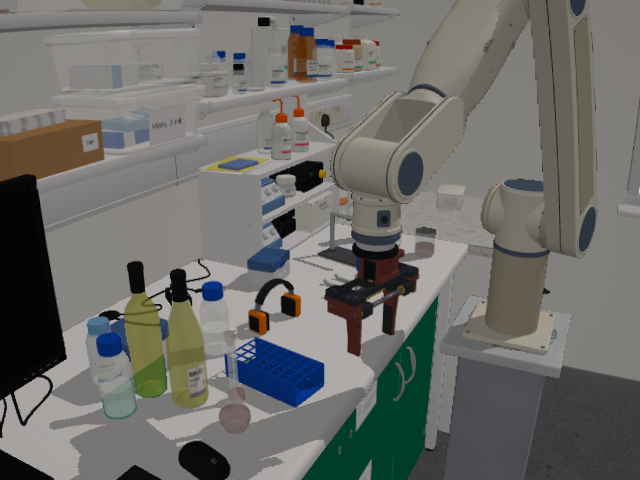

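View pics/top0.png

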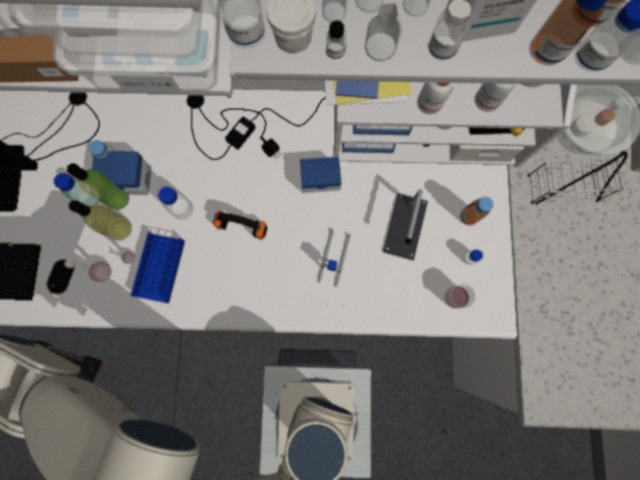

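Top view: defenders at about (240,224), fork grip at (333,265) with its tips up the picture (+x), stand base at (405,225) with its post at the top. In the side view the arm hides the fork and stand. Next I'll measure from the top camera and enlarge the crop.

```bash
cat > h.py <<'E'
import cv2,numpy as np
from scipy.spatial.transform import Rotation as Ro
from plant import r
def cam(n):
    s=r.get_state(); p=r.snapshot(n)
    K=np.array(p["intrinsics"]);D=np.array(p["D"],float)
    if n=="wrist":
        T=np.eye(4);T[:3,:3]=Ro.from_euler('xyz',s["tcp_rot"]).as_matrix();T[:3,3]=s["tcp_pos"]
        W=T@np.array(p["T_tool_cam"]);Rw=W[:3,:3];c=W[:3,3]
    else: Rw=np.array(p["R"]).T;c=-Rw@np.array(p["t"])
    return dict(img=p["color"],K=K,D=D,R=Rw,c=c)
def rays(C,px):
    u=cv2.undistortPoints(np.array(px,float).reshape(-1,1,2),C["K"],C["D"]).reshape(-1,2)
    return np.c_[u,np.ones(len(u))]@C["R"].T
def plane(C,px,z):
    d=rays(C,px);return C["c"]+d*((z-C["c"][2])/d[:,2])[:,None]
def proj(C,X):
    X=np.atleast_2d(X).astype(float);R=C["R"].T
    return cv2.projectPoints(X,cv2.Rodrigues(R)[0],-R@C["c"],C["K"],C["D"])[0].reshape(-1,2)
def tri(C1,p1,C2,p2):
    a,b=rays(C1,[p1])[0],rays(C2,[p2])[0]
    s=np.linalg.lstsq(np.c_[a,-b],C2["c"]-C1["c"],rcond=None)[0]
    P,Q=C1["c"]+s[0]*a,C2["c"]+s[1]*b
    return (P+Q)/2,np.linalg.norm(P-Q)
def blobs(C,lo,hi,box=None,amin=15):
    m=cv2.inRange(cv2.cvtColor(C["img"],cv2.COLOR_RGB2HSV),np.array(lo),np.array(hi))
    if box: k=np.zeros_like(m);x0,y0,x1,y1=box;k[y0:y1,x0:x1]=255;m&=k
    n,l,s,c=cv2.connectedComponentsWithStats(m)
    return [(c[i].round(1).tolist(),s[i].tolist()) for i in range(1,n) if s[i][4]>=amin]
E
python3 - <<'E'
from h import *
C=cam("top")
for k in blobs(C,(105,120,60),(125,255,255),(310,240,355,290),5): print("grip",k,plane(C,[k[0]],.117))
for k in blobs(C,(5,150,120),(20,255,255),(200,200,280,245),5): print("orange",k,plane(C,[k[0]],.06),)
cv2.imwrite("pics/topc.png",cv2.resize(C["img"][170:300,195:445,::-1],None,fx=3,fy=3,interpolation=2))
E
```

```text
grip ([331.8, 264.9], [328, 261, 9, 9, 66]) [[ 0.44232016 -0.03657657  0.117     ]]
orange ([216.9, 223.4], [214, 220, 7, 8, 38]) [[0.56894869 0.31430889 0.06      ]]
orange ([260.5, 230.1], [256, 222, 9, 17, 85]) [[0.55123809 0.18034347 0.06      ]]
```

View pics/topc.png

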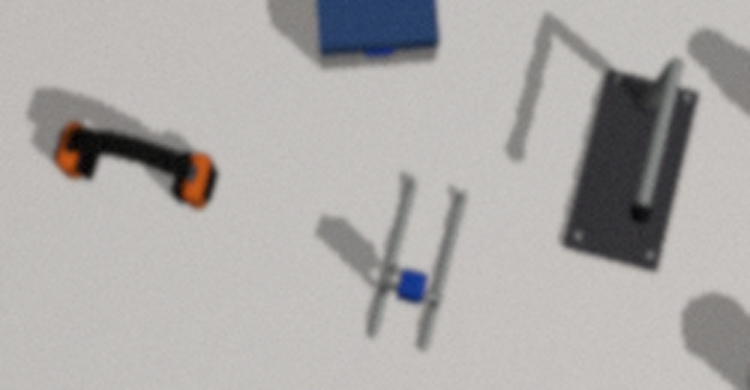

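The crop shows the fork prongs running (372,332)→(407,178) and (423,346)→(457,192). The bar goes from its ball at (641,212) to the post at (675,65), and the cups are at (68,150) and (200,180). I'll convert these to world points.

```bash
python3 - <<'E'
from h import *
C=cam("top")
f=lambda L:np.array(L,float)/3+[195-1/3,170-1/3]
def show(n,L,z):
    P=plane(C,f(L),z); print(n,P[:,:2].round(4).tolist(), [round(float(np.degrees(np.arctan2(*(P[i+1]-P[i])[[1,0]]))),1) for i in range(0,len(P)-1,2)])
show("prongs",[(372,332),(407,178),(423,346),(457,192)],.006)
show("bar",[(641,210),(673,72)],.15)
show("base",[(566,243),(611,72),(655,267),(697,95)],.01)
show("band ends",[(85,135),(190,163)],.1)
show("crown",[(138,147)],.123)
E
python3 shift.py '0.088 0 0 -0.0417 0'
```

```text
prongs [[0.4082, -0.0001], [0.571, -0.0332], [0.3951, -0.0528], [0.5573, -0.0859]] [-11.5, -11.5]
bar [[0.5151, -0.2507], [0.6507, -0.2832]] [-13.5]
base [[0.5052, -0.1993], [0.6904, -0.2476], [0.4823, -0.2909], [0.6671, -0.3381]] [-14.6, -14.3]
band ends [[0.5873, 0.2891], [0.5613, 0.1836]] [-103.8]
crown [[0.571, 0.232]] []
clock: 0.28
tcp_pos: [0.1658, 0.5976, 0.2567]
tcp_rot: [-3.127, -0.0, 2.871]
ft_force: [0.2, -0.0, -0.5]
gripper_width: 0.088
grasp_force: 0.0
```

```bash
python3 shift.py '0.088 0 0 0 0.125;0.088 0 0 0 0.125;0.088 0 0 0 0.125;0.088 0 0 0 0.125;0.088 0 0 0 0.125' | tail -6|head -2
python3 shift.py '0.088 0 0 0 0.125;0.088 0 0 0 0.125;0.088 0 0 0 0.125;0.088 0 0 0 0.125;0.088 0 0 0 0.125' | tail -6|head -2
python3 shift.py '0.088 0 0 0 0.125;0.088 0 0 0 0.125;0.088 0 0 0 0;0.088 -0.03 0.021 0 0;0.088 -0.03 0.021 0 0'
python3 shift.py '0.088 -0.03 0.021 0 0;0.088 -0.03 0.021 0 0;0.088 -0.03 0.021 0 0;0.088 -0.03 0.021 0 0;0.088 -0.03 0.021 0 0'
python3 -c "
from h import *
C=cam('wrist');print(C['c'],C['R'][:,2],r.get_state()['joint_pos'])
C=cam('side');cv2.imwrite('pics/side1.png',C['img'][:,:,::-1])"
```

```text
clock: 0.7
tcp_pos: [0.1671, 0.6021, 0.2642]
clock: 1.12
tcp_pos: [0.1671, 0.6021, 0.2641]
clock: 1.53
tcp_pos: [0.1961, 0.5351, 0.2638]
tcp_rot: [-3.142, 0.0, 1.377]
ft_force: [1.2, -0.1, -1.1]
gripper_width: 0.0877
grasp_force: 0.0
clock: 1.95
tcp_pos: [0.2697, 0.3656, 0.2643]
tcp_rot: [3.141, -0.0, 1.376]
ft_force: [1.4, 0.5, 1.1]
gripper_width: 0.088
grasp_force: 0.0
[0.28214161 0.43151799 0.42691062] [-0.04720149 -0.23952785 -0.96974142] [ 0.90203876  0.11003484  1.95583531 -0.00268689  1.07880828  1.09953956]
```

```bash
python3 shift.py '0.088 -0.0315 0.022 0 0;0.088 -0.0315 0.022 0 0;0.088 -0.0315 0.022 0 0;0.088 -0.0315 0.022 0 0;0.088 -0.0315 0.022 0 0' >/dev/null
python3 shift.py '0.088 -0.0315 0.022 0 0;0.088 -0.0315 0.022 0 0;0.088 -0.0315 0.022 0 0;0.088 -0.0315 0.022 0 0;0.088 -0.0315 0.022 0 0'>/dev/null
python3 shift.py '0.088 -0.03 0.02 0 0;0.088 0 0 0 0;0.088 0 0 0 0'
python3 -c "
from h import *
s=r.get_state();C=cam('wrist');print(C['c'],C['R'].tolist(),s['tcp_pos'],s['tcp_rot'])
cv2.imwrite('pics/w1.png',C['img'][:,:,::-1])
print(blobs(C,(105,120,60),(125,255,255)))"
```

```text
clock: 3.13
tcp_pos: [0.4369, -0.0197, 0.2643]
tcp_rot: [-3.142, -0.0, 1.37]
ft_force: [-0.1, 0.2, -0.4]
gripper_width: 0.0878
grasp_force: 0.0
[0.44973011 0.04616012 0.4268505 ] [[0.9797784703680325, -0.19407385818630488, -0.04867737227869736], [-0.20008530425358872, -0.9501690620508493, -0.23904941862124773], [0.0001415098078689079, 0.24395510056174213, -0.9697865171700847]] [ 0.43693139 -0.01969407  0.26427538] [-3.14155672e+00 -2.93987389e-04  1.37004610e+00]
[([602.8, 132.2], [559, 57, 81, 148, 9788]), ([333.1, 237.3], [319, 219, 30, 37, 1009])]
```

View pics/w1.png

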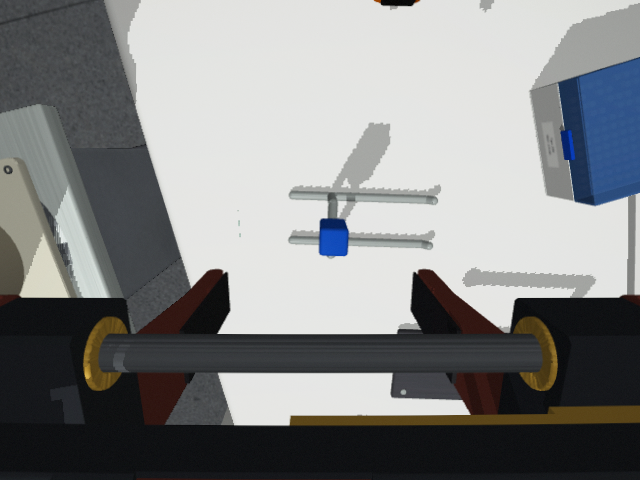

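Wrist view: the grip block is at (334,237), and the prongs run (292,194)→(434,200) and (292,240)→(430,245). The defenders only just show at the top edge and the stand at the bottom, so I'll compute the fork pose from this view and cross-check its height against the top camera.

Run:
```python
from h import *
C=cam("wrist");T=cam("top")
P=plane(C,[(292,194),(434,200),(292,240),(430,245)],.006);print(P[:,:2].round(4).tolist())
for i in (0,2): print(np.degrees(np.arctan2(*(P[i+1]-P[i])[[1,0]])),np.linalg.norm(P[i+1]-P[i]))
g=blobs(C,(105,120,60),(125,255,255),(280,180,380,280))[0];t=blobs(T,(105,120,60),(125,255,255),(310,240,355,290),5)
print(t)
if t: print("tri",tri(C,g[0],T,t[0][0]))
m=(P[0]+P[2])/2;d=P[1]-P[0];d/=np.linalg.norm(d);o=m+d*.05;print("origin from prongs",o,"grip px pred (top face)",proj(C,[[o[0],o[1],.117],[o[0],o[1],.092]]),g)
```

```text
[[0.4069, 0.0039], [0.5684, -0.036], [0.3949, -0.0501], [0.5569, -0.0893]]
-13.860805205180732 0.16634813625173114
-13.60995717288699 0.1666877443220811
[]
origin from prongs [ 0.44940564 -0.03510026  0.006     ] grip px pred (top face) [[338.91794223 242.67803707]
 [337.59440608 236.07804526]] ([334.0, 238.3], [320, 219, 30, 38, 1016])
```

```bash
python3 - <<'E'
from h import *
C=cam("wrist");T=cam("top")
print(tri(C,(334,238.3),T,(331.8,264.9)))
E
python3 shift.py '0.088 -0.0137 0.011 0 0.031;0.088 0 0 0.037 0;0.088 0 0 0.037 0;0.088 0 0 0.037 0;0.088 0 0 0.037 0'
python3 shift.py '0.088 0 0 0.037 0;0.088 0 0 0 0;0.088 0 0 0 0'
```

```text
(array([ 0.44571286, -0.03707006,  0.08727119]), np.float64(0.0013709904968171997))
clock: 3.8
tcp_pos: [0.4444, -0.0331, 0.1155]
tcp_rot: [3.14, -0.0, 1.342]
ft_force: [0.5, 0.1, 0.5]
gripper_width: 0.0879
grasp_force: 0.0
clock: 4.05
tcp_pos: [0.4427, -0.0332, 0.0783]
tcp_rot: [-3.136, 0.001, 1.342]
ft_force: [-0.1, 0.7, 0.3]
gripper_width: 0.0878
grasp_force: 0.0
```

```bash
python3 shift.py '0.088 -0.002 0.001 0.001 0;0.02 0 0 0 0;0.02 0 0 0 0;0.02 0 0 0 0;0.02 0 0 0 0'
python3 shift.py '0.02 0 0 0 0;0.02 0 0 0 0;0.02 0 0 0 0;0.02 0 0 0 0;0.02 0 0 0 0'
python3 shift.py '0.02 0 0 0 0;0.02 0 0 0 0;0.02 0 0 0 0'
```

```text
clock: 4.47
tcp_pos: [0.4457, -0.0365, 0.0798]
tcp_rot: [3.139, -0.0, 1.34]
ft_force: [0.3, 0.1, -0.1]
gripper_width: 0.0647
grasp_force: 0.0
clock: 4.88
tcp_pos: [0.4447, -0.0364, 0.0783]
tcp_rot: [-3.141, 0.0, 1.34]
ft_force: [0.1, -0.2, -0.3]
gripper_width: 0.0313
grasp_force: 0.0
clock: 5.13
tcp_pos: [0.4447, -0.0364, 0.0782]
tcp_rot: [-3.141, 0.0, 1.34]
ft_force: [0.6, -0.5, -2.2]
gripper_width: 0.026
grasp_force: 30.0
```

```bash
python3 shift.py '0.02 0 0 -0.02 0;0.02 0 0 -0.03 0;0.02 0 0 -0.03 0;0.02 0 0 -0.03 0;0.02 0 0 0 0'
python3 shift.py '0.02 0.0324 -0.0143 0 0;0.02 0.0324 -0.0143 0 0;0.02 0.0324 -0.0143 0 0;0.02 0.0324 -0.0143 0 0;0.02 0.0324 -0.0143 0 0' >/dev/null
python3 shift.py '0.02 0.0324 -0.0143 0 0;0.02 0.0324 -0.0143 0 0;0.02 0.0324 -0.0143 0 0;0.02 0.0324 -0.0143 0 0;0.02 0 0 0 0'
python3 shift.py '0.02 0 0 0 0;0.02 0 0 0 0'
python3 - <<'E'
from h import *
s=r.get_state();print(s['tcp_pos'])
W=cam("wrist");S=cam("side");T=cam("top")
import pickle;pickle.dump((W,S,T),open("v1.pkl","wb"))
for n,C,b in(("w",W,None),("s",S,(200,250,330,350)),("t",T,(200,200,280,245))): print(n,blobs(C,(5,150,90),(20,255,255),b))
a=cv2.resize(S["img"][200:370,200:440],None,fx=2,fy=2);w=cv2.resize(W["img"],(480,360))
cv2.imwrite("pics/m2.png",cv2.vconcat([a[:,:480],w[:260]])[:,:,::-1])
E
```

```text
clock: 5.55
tcp_pos: [0.4475, -0.0367, 0.1928]
tcp_rot: [3.134, -0.001, 1.34]
ft_force: [1.2, 0.1, -2.3]
gripper_width: 0.0257
grasp_force: 30.0
clock: 6.38
tcp_pos: [0.3851, 0.2816, 0.1874]
tcp_rot: [-3.141, -0.001, 1.344]
ft_force: [0.6, -0.8, -2.6]
gripper_width: 0.0259
grasp_force: 30.0
clock: 6.55
tcp_pos: [0.3853, 0.2763, 0.1872]
tcp_rot: [-3.14, 0.002, 1.341]
ft_force: [0.6, -1.0, -2.3]
gripper_width: 0.0259
grasp_force: 30.0
[0.38526743 0.27632483 0.18716609]
w [([540.9, 125.2], [499, 112, 94, 29, 2007]), ([516.9, 280.3], [485, 260, 76, 37, 1337]), ([254.5, 326.1], [248, 317, 14, 22, 117]), ([387.4, 321.8], [385, 318, 7, 8, 28]), ([388.4, 334.0], [383, 326, 10, 21, 60]), ([249.2, 356.2], [247, 354, 5, 6, 17]), ([252.6, 378.3], [249, 365, 10, 25, 90]), ([385.8, 377.7], [384, 374, 5, 8, 17]), ([389.5, 386.8], [386, 382, 9, 10, 33]), ([352.1, 417.9], [116, 408, 421, 17, 3430])]
s [([295.2, 302.4], [284, 292, 17, 24, 135]), ([259.9, 320.6], [249, 310, 18, 25, 218])]
t [([216.9, 221.4], [214, 212, 7, 16, 57]), ([260.4, 230.1], [256, 222, 10, 17, 97])]
```

View pics/m2.png

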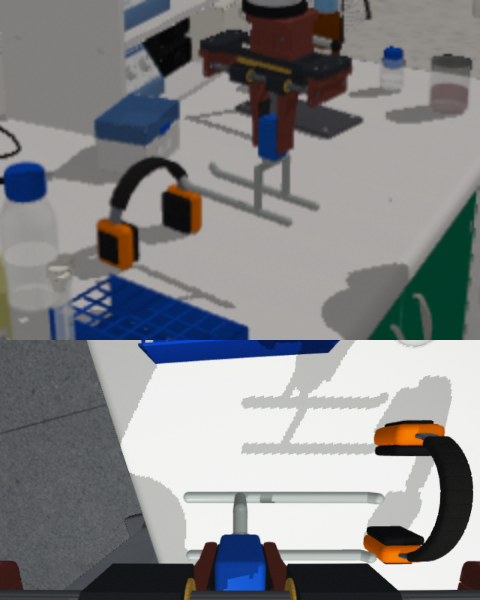

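The side crop shows the fork held level and the defenders upright with the arch top at about (277,281). The wrist view shows the cups at about (541,125) and (517,280), with the band to the right around (613,213).

Run:
```python
from h import *
import pickle
W,S,T=pickle.load(open("v1.pkl","rb"))
def dark(C,box,lim=75):
    g=C["img"].max(2);m=np.zeros_like(g);x0,y0,x1,y1=box;m[y0:y1,x0:x1]=(g[y0:y1,x0:x1]<lim)*255
    n,l,s,c=cv2.connectedComponentsWithStats(m);i=1+s[1:,4].argmax();print(s[i],c[i]);return l==i
mw=dark(W,(480,90,640,310))
for v in (170,185,200,215,230,245): x=np.where(mw[v])[0];print(v,x.min(),x.max(),end=' ; ')
print()
mt=dark(T,(205,195,280,250))
for u in range(222,258,5): y=np.where(mt[:,u])[0];print(u,y.min(),y.max(),end=' ; ')
print()
ms=dark(S,(240,265,305,340))
for u in range(255,296,5): y=np.where(ms[:,u])[0];print(u,y.min() if len(y) else None,end=' ; ')
print()
cw=[(540.9,125.2),(516.9,280.3)];cs=[(259.9,320.6),(295.2,302.4)];ct=[(216.9,222),(260.4,230.1)]
for a,b,c in zip(cw,cs,ct): print(tri(W,a,S,b),tri(W,a,T,c))
```

```text
[ 489  125  142  170 9767] [579.4914508  212.57765947]
170 583 625 ; 185 586 629 ; 200 588 629 ; 215 587 629 ; 230 585 627 ; 245 580 622 ; 
[217 213  43  24 386] [237.68911917 221.0880829 ]
222 213 228 ; 227 214 222 ; 232 214 220 ; 237 215 222 ; 242 217 223 ; 247 218 225 ; 252 220 233 ; 257 221 229 ; 
[255 278  38  34 376] [269.48670213 290.625     ]
255 300 ; 260 289 ; 265 283 ; 270 280 ; 275 279 ; 280 279 ; 285 281 ; 290 284 ; 295 None ; 
(array([0.58036639, 0.31801536, 0.03647099]), np.float64(0.006007151799554034)) (array([0.57712856, 0.31854665, 0.04621882]), np.float64(0.002326639763079702))
(array([0.54907038, 0.18483014, 0.03608265]), np.float64(0.002977488305179682)) (array([0.55509906, 0.18332799, 0.03120042]), np.float64(0.00433180976066402))
```

Run:
```python
from h import *
import pickle
W,S,T=pickle.load(open("v1.pkl","rb"))
print("far edge tri",tri(W,(629.5,203),T,(238,214.8)))
print("W far/near",plane(W,[(629.5,203)],.123),plane(W,[(587.5,203)],.113))
P=plane(T,[(227,213.7),(247,217.7),(232,213.7+.3),(242,216.5),(227,222.5),(247,225.5)],.12);print("T far",P[:,:2].round(4).tolist(),[np.degrees(np.arctan2(*(P[i]-P[i+1])[[1,0]])) for i in (0,2,4)])
P=plane(T,[(238,214.8),(238,222.3)],.123);print(P)
print("side/top crown",tri(S,(277.5,279),T,(238,218.5)))
```

```text
far edge tri (array([0.59416164, 0.251392  , 0.10181123]), np.float64(0.01891905916589889))
W far/near [[0.58507422 0.26452586 0.123     ]] [[0.56531908 0.26755902 0.113     ]]
T far [[0.5857, 0.2734], [0.5751, 0.2141], [0.5852, 0.2587], [0.5783, 0.229], [0.5593, 0.2719], [0.5517, 0.2129]] [np.float64(79.81807316803885), np.float64(77.061825938824), np.float64(82.66742280998584)]
[[0.58245513 0.24046184 0.123     ]
 [0.55999469 0.239212   0.123     ]]
side/top crown (array([0.57020896, 0.23936154, 0.12231187]), np.float64(0.002769607795697511))
```

Run:
```python
from h import *
import pickle
W,S,T=pickle.load(open("v1.pkl","rb"))
print("W outer +y",plane(W,[(546,112)],.06),plane(W,[(546,112)],.03),"-y",plane(W,[(523,297)],.055))
yw=np.radians(-12.5);d=np.array([np.cos(yw),np.sin(yw),0]);e=np.array([-d[1],d[0],0])
for y in(.24,.249,.258):
    o=np.array([.571,y,0]);z=np.array([0,0,1.])
    X=[o+.012*d+s*e+h*z for s,h in((-.027,.117),(0,.123),(.027,.117))]+[o+s*e+.035*z for s in(-.07,.07)]
    print(y,proj(W,X).round(0).tolist(),proj(S,X[3:]).round(0).tolist(),proj(T,X[3:]).round(0).tolist())
m=cv2.inRange(cv2.cvtColor(W["img"],cv2.COLOR_RGB2HSV),(5,150,90),(20,255,255))[:310,480:]
g=(W["img"].max(2)<75)
for u in(505,520,535): 
    print(u,"orange rows",(np.where(m[:,u-480])[0][[0,-1]]), "dark", np.where(g[100:310,u])[0][[0,-1]]+100, np.split(np.where(g[100:310,u])[0]+100,np.where(np.diff(np.where(g[100:310,u])[0])>5)[0]+1)and[(a[0],a[-1]) for a in np.split(np.where(g[100:310,u])[0]+100,np.where(np.diff(np.where(g[100:310,u])[0])>5)[0]+1)])
```

```text
W outer +y [[0.5746673  0.32928724 0.06      ]] [[0.59273256 0.32796177 0.03      ]] -y [[0.54533448 0.17764466 0.055     ]]
0.24 [[612.0, 279.0], [627.0, 244.0], [627.0, 202.0], [523.0, 292.0], [544.0, 137.0]] [[295.0, 300.0], [259.0, 318.0]] [[264.0, 230.0], [221.0, 220.0]]
0.249 [[612.0, 267.0], [627.0, 231.0], [627.0, 188.0], [522.0, 283.0], [543.0, 126.0]] [[293.0, 302.0], [257.0, 320.0]] [[261.0, 230.0], [218.0, 220.0]]
0.258 [[611.0, 255.0], [626.0, 217.0], [627.0, 174.0], [521.0, 274.0], [542.0, 115.0]] [[292.0, 303.0], [255.0, 321.0]] [[258.0, 230.0], [215.0, 220.0]]
505 orange rows [119 291] dark [141 268] [(np.int64(141), np.int64(152)), (np.int64(249), np.int64(268))]
520 orange rows [115 296] dark [111 298] [(np.int64(111), np.int64(114)), (np.int64(140), np.int64(153)), (np.int64(248), np.int64(273)), (np.int64(297), np.int64(298))]
535 orange rows [112 296] dark [108 297] [(np.int64(108), np.int64(111)), (np.int64(141), np.int64(153)), (np.int64(249), np.int64(273)), (np.int64(285), np.int64(288)), (np.int64(297), np.int64(297))]
```

Run:
```python
from h import *
import pickle
W,S,T=pickle.load(open("v1.pkl","rb"))
g=cv2.cvtColor(W["img"],cv2.COLOR_RGB2HSV)
for u in (390,420,450,470):
    s=W["img"][185:310,u].astype(int).max(1); i=np.where(s<215)[0]+185
    print(u,[(a[0],a[-1]) for a in np.split(i,np.where(np.diff(i)>3)[0]+1)])
```

```text
390 [(np.int64(202), np.int64(216)), (np.int64(279), np.int64(293)), (np.int64(298), np.int64(309))]
420 [(np.int64(202), np.int64(216)), (np.int64(279), np.int64(293)), (np.int64(298), np.int64(309))]
450 [(np.int64(202), np.int64(217)), (np.int64(279), np.int64(293)), (np.int64(298), np.int64(309))]
470 [(np.int64(202), np.int64(217)), (np.int64(279), np.int64(293)), (np.int64(298), np.int64(309))]
```

Run:
```python
from h import *
import pickle
W,S,T=pickle.load(open("v1.pkl","rb"))
t=np.array([.38527,.27632,.18717]);ps=1.341
x=np.array([np.cos(ps),np.sin(ps)]);y=np.array([np.sin(ps),-np.cos(ps)])
P=plane(W,[(390,209),(470,209.5),(390,286),(470,286)],.187-.0782+.005)
L=np.c_[(P-t)[:,:2]@x,(P-t)[:,:2]@y];print("prongs tool xy",L.round(4).tolist())
tip=plane(W,[(512,209),(500,286)],.122);print("tips",((tip-t)[:,:2]@y))
c=(np.array([.571,.2525])-t[:2]);print("crown in tool",c@x,c@y)
```

```text
prongs tool xy [[0.0285, 0.0455], [0.0281, 0.0986], [-0.0258, 0.0481], [-0.0259, 0.1041]]
tips [0.12214838 0.12085698]
crown in tool 0.01911159341738615 0.18627338053798373
```

```bash
python3 shift.py '0.02 0.018 0 0.015 0;0.02 0 0 0.016 0;0.02 0 0 0 0;0.02 0 0 0 0'
python3 shift.py '0.02 0 0.02 0 0;0.02 0 0.02 0 0;0.02 0 0 0 0;0.02 0 0 0 0'
python3 - <<'E'
from h import *
W=cam("wrist");S=cam("side")
a=cv2.resize(S["img"][230:360,210:370],None,fx=3,fy=3);w=cv2.resize(W["img"][60:330,200:640],(480,295))
cv2.imwrite("pics/m3.png",cv2.vconcat([a[:300],w])[:,:,::-1])
E
```

```text
clock: 7.03
tcp_pos: [0.3899, 0.2931, 0.1567]
tcp_rot: [-3.14, 0.002, 1.339]
ft_force: [-0.1, -0.8, -2.6]
gripper_width: 0.0257
grasp_force: 30.0
clock: 7.37
tcp_pos: [0.4303, 0.2846, 0.1582]
tcp_rot: [3.141, -0.001, 1.337]
ft_force: [-0.5, -0.2, -2.9]
gripper_width: 0.0255
grasp_force: 30.0
```

View pics/m3.png

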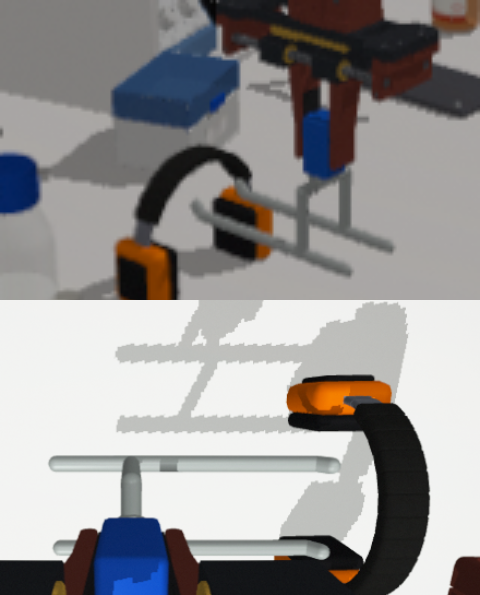

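Side crop: the prong tips are level, below the arch and near the −y cup. Wrist crop: the +y cushion's inner edge is at row ~430, the −y cushion's edge at ~537, and the prongs at 465 and 550. I'll check the lateral centring numerically.

Run:
```python
from h import *
s=r.get_state();W=cam("wrist");S=cam("side")
t=np.array(s["tcp_pos"]);ps=s["tcp_rot"][2];x=np.array([np.cos(ps),np.sin(ps)]);y=np.array([np.sin(ps),-np.cos(ps)])
def L(px,z): P=plane(W,px,z);return np.c_[(P-t)[:,:2]@x,(P-t)[:,:2]@y].round(4).tolist()
I=W["img"]
for u in (490,500,510):
    i=np.where(I[80:330,u].max(1)<75)[0]+80; print(u,[(a[0],a[-1]) for a in np.split(i,np.where(np.diff(i)>5)[0]+1)])
print("cushions z.06 / low",L([(502,179),(493,277)],.06),L([(502,179)],.0))
print("prongs",L([(383,211),(383,289)],.085))
# band crown near/far by mid rows
g=I.max(2)<75
for v in (190,210,230,250,270,290): i=np.where(g[v,520:])[0]+520;print(v,i.min(),i.max(),end=' ;')
print(L([(545,235),(593,235)],.118))
sb=blobs(S,(5,150,90),(20,255,255),(200,250,330,350));print(sb)
```

```text
490 [(np.int64(130), np.int64(134)), (np.int64(164), np.int64(178)), (np.int64(276), np.int64(281)), (np.int64(297), np.int64(329))]
500 [(np.int64(129), np.int64(133)), (np.int64(165), np.int64(179)), (np.int64(276), np.int64(285)), (np.int64(296), np.int64(329))]
510 [(np.int64(129), np.int64(133)), (np.int64(165), np.int64(179)), (np.int64(279), np.int64(307)), (np.int64(316), np.int64(329))]
cushions z.06 / low [[0.0464, 0.1299], [-0.028, 0.1321]] [[0.0416, 0.16]]
prongs [[0.0274, 0.0409], [-0.0276, 0.0433]]
190 541 587 ;210 547 593 ;230 549 595 ;250 550 596 ;270 547 593 ;290 520 587 ;[[0.0189, 0.13], [0.0189, 0.1584]]
[([293.9, 299.6], [284, 292, 17, 16, 70]), ([259.9, 320.6], [249, 310, 18, 25, 216]), ([297.4, 313.4], [296, 312, 4, 4, 15])]
```

```bash
python3 shift.py '0.02 -0.001 0.02 0 0;0.02 0 0.02 0 0;0.02 0 0.02 0 0;0.02 0 0.004 0 0;0.02 0 0 0 0'
python3 shift.py '0.02 0 0 -0.008 0;0.02 0 0 -0.005 0;0.02 0 0 -0.004 0;0.02 0 0 -0.003 0;0.02 0 0 -0.003 0'
python3 shift.py '0.02 0 0 -0.003 0;0.02 0 0 -0.003 0;0.02 0 0 -0.003 0;0.02 0 0 0 0'
```

```text
clock: 7.98
tcp_pos: [0.4918, 0.2695, 0.1574]
tcp_rot: [3.142, -0.0, 1.339]
ft_force: [-0.4, -0.1, -2.3]
gripper_width: 0.0258
grasp_force: 30.0
clock: 8.4
tcp_pos: [0.4907, 0.2698, 0.1808]
tcp_rot: [-3.141, 0.0, 1.34]
ft_force: [-0.6, -0.6, -4.9]
gripper_width: 0.026
grasp_force: 30.0
clock: 8.73
tcp_pos: [0.4916, 0.2698, 0.1899]
tcp_rot: [3.141, -0.001, 1.34]
ft_force: [-0.1, -0.2, -5.2]
gripper_width: 0.0259
grasp_force: 30.0
```

```bash
python3 shift.py '0.02 0 0 -0.004 0;0.02 0 0 -0.008 0;0.02 0 0 -0.01 0;0.02 0 0 -0.01 0;0.02 0 0 -0.01 0' >/dev/null
python3 shift.py '0.02 0 0 -0.014 0;0.02 0 0 -0.016 0;0.02 0 0 -0.016 0;0.02 0 0 -0.016 0;0.02 0 0 -0.016 0' >/dev/null
python3 shift.py '0.02 0 0 -0.016 0;0.02 0 0 -0.014 0;0.02 0 0 -0.01 0;0.02 0 0 -0.005 0;0.02 0 0 0 0'
python3 - <<'E'
from h import *
W=cam("wrist");S=cam("side");T=cam("top")
cv2.imwrite("pics/m4.png",cv2.vconcat([cv2.resize(S["img"][150:350,200:440],(600,400)),cv2.resize(T["img"][190:290,200:440],(600,200))])[:,:,::-1])
E
```

```text
clock: 9.98
tcp_pos: [0.4918, 0.2699, 0.3559]
tcp_rot: [3.14, -0.002, 1.34]
ft_force: [0.1, -0.2, -5.7]
gripper_width: 0.0257
grasp_force: 30.0
```

View pics/m4.png

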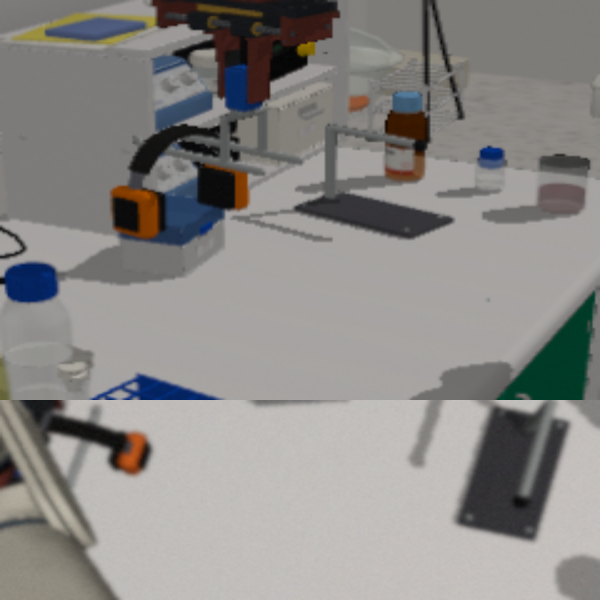

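The defenders hang level on the fork, about 0.17 m up. The stand is clear in both views: ball at (368.4,208.8) in side and about (408.5,240.2) in top, base unobstructed. I'll triangulate these.

Run:
```python
from h import *
S=cam("side");T=cam("top");W=cam("wrist")
print("ball",tri(S,(368.4,208.8),T,(408.3,240.0)))
# post/bar elbow top
print("elbow",tri(S,(332.8,201.5),T,(419.3,194)))
# base by dark mask
for n,C,b in(("S",S,(310,215,385,250)),("T",T,(375,185,435,265))):
    g=C["img"].max(2);m=np.zeros_like(g);x0,y0,x1,y1=b;m[y0:y1,x0:x1]=(g[y0:y1,x0:x1]<85)*255
    m=cv2.morphologyEx(m,cv2.MORPH_CLOSE,np.ones((9,9)))
    k=max(cv2.findContours(m,0,2)[0],key=cv2.contourArea)
    rect=cv2.minAreaRect(k) if n=="T" else None
    h=cv2.approxPolyDP(cv2.convexHull(k),4,True).reshape(-1,2);P=plane(C,h,.01);print(n,h.tolist(),P[:,:2].round(3).tolist())
    c=cv2.convexHull(k).reshape(-1,2).astype(float);Q=plane(C,c,.01)[:,:2].astype(np.float32);print(cv2.minAreaRect(Q))
# bar edges in top: bright line over base
for v in (205,215,225,232): print(v,T["img"][v,398:426].max(1).tolist())
```

```text
ball (array([ 0.50873596, -0.24215767,  0.19035038]), np.float64(0.004884170736445542))
elbow (array([ 0.64500835, -0.27377197,  0.1877073 ]), np.float64(0.012971712213372392))
S [[369, 227], [334, 221], [333, 216], [371, 215]] [[0.637, -0.577], [0.79, -0.584], [0.822, -0.642], [0.688, -0.726]]
((0.7229049205780029, -0.6207046508789062), (0.15732358396053314, 0.1559135913848877), 27.03083038330078)
T [[416, 194], [426, 203], [413, 257], [384, 251], [397, 194]] [[0.691, -0.304], [0.662, -0.335], [0.487, -0.291], [0.504, -0.201], [0.689, -0.243]]
((0.5923663377761841, -0.2683081030845642), (0.09650883823633194, 0.20756077766418457), 76.02516174316406)
205 [52, 49, 53, 50, 50, 55, 52, 47, 47, 38, 43, 50, 49, 56, 63, 63, 76, 92, 116, 130, 125, 93, 64, 57, 55, 54, 55, 64]
215 [52, 52, 53, 55, 52, 57, 52, 54, 55, 56, 53, 55, 55, 61, 81, 106, 123, 130, 120, 85, 65, 56, 52, 53, 54, 74, 120, 169]
225 [55, 58, 52, 52, 57, 58, 53, 47, 52, 54, 56, 68, 89, 113, 124, 125, 101, 72, 57, 54, 55, 52, 61, 90, 140, 179, 191, 192]
232 [54, 51, 54, 53, 51, 48, 53, 52, 59, 58, 82, 111, 123, 133, 110, 85, 62, 56, 52, 59, 56, 74, 126, 168, 191, 196, 198, 196]
```

Run:
```python
from h import *
S=cam("side");T=cam("top")
print("ball",tri(S,(368.4,223.5),T,(408.3,240.0)))
print("elbow",tri(S,(332.8,213.5),T,(418.3,194)))
# bar centreline in top
B=[(416.7,205),(414.7,215),(412.2,225),(410.6,232)]
P=plane(T,B,.148)[:,:2];f=np.polyfit(P[:,0],P[:,1],1);print(P.round(4).tolist(),np.degrees(np.arctan(f[0])))
for X in (.515,.5864,.65): print(X,np.polyval(f,X))
C=plane(T,[(384,251),(413,257),(426,203),(397,194)],.01)[:,:2]
print("base",C.round(3).tolist(),cv2.minAreaRect(np.float32(C)))
print("side check base corners px",(200+295/2.5,150+208/2),(200+412/2.5,150+236/2),(200+453/2.5,150+218/2),plane(S,[(318,254),(364.8,268),(381.2,259)],.01)[:,:2].round(3).tolist())
```

```text
ball (array([ 0.51540004, -0.25339061,  0.1371784 ]), np.float64(0.0023751419985363837))
elbow (array([ 0.65342819, -0.28196841,  0.14333904]), np.float64(0.003656200266212878))
[[0.6174, -0.2764], [0.5877, -0.2702], [0.5582, -0.2626], [0.5378, -0.2578]] -13.277459431118398
0.515 -0.2525448084733738
0.5864 -0.26939339711106935
0.65 -0.2844013836286805
base [[0.504, -0.201], [0.487, -0.291], [0.662, -0.335], [0.689, -0.243]] ((0.5861071944236755, -0.2688102722167969), (0.09526847302913666, 0.18971990048885345), 77.2020492553711)
side check base corners px (318.0, 254.0) (364.8, 268.0) (381.2, 259.0) [[0.685, -0.229], [0.495, -0.184], [0.475, -0.282]]
```

```bash
python3 shift.py '0.02 -0.004 0.001 0 0;0.02 -0.008 0.002 0 0;0.02 -0.012 0.003 0 0;0.02 -0.016 0.004 0 0;0.02 -0.0204 0.0053 0 0' >/dev/null
python3 shift.py '0.02 -0.0204 0.0053 0 0;0.02 -0.0204 0.0053 0 0;0.02 -0.0204 0.0053 0 0;0.02 -0.0204 0.0053 0 0;0.02 -0.0204 0.0053 0 0' >/dev/null
python3 shift.py '0.02 -0.0204 0.0053 0 0;0.02 -0.0204 0.0053 0 0;0.02 -0.0204 0.0053 0 0;0.02 -0.0204 0.0053 0 0;0.02 -0.0204 0.0053 0 0'
python3 shift.py '0.02 -0.0204 0.0053 0 0;0.02 -0.0204 0.0053 0 0;0.02 -0.0204 0.0053 0 0;0.02 -0.0204 0.0053 0 0;0.02 -0.0204 0.0053 0 0' >/dev/null
python3 shift.py '0.02 -0.0204 0.0053 0 0;0.02 -0.0204 0.0053 0 0;0.02 -0.0204 0.0053 0 0;0.02 -0.0204 0.0053 0 0;0.02 -0.0204 0.0053 0 0' >/dev/null
python3 shift.py '0.02 -0.016 0.004 0 0;0.02 -0.012 0.003 0 0;0.02 -0.008 0.002 0 0;0.02 -0.004 0.001 0 0;0.02 0 0 0 0'
python3 shift.py '0.02 0 0 0 0;0.02 0 0 0 0;0.02 0 0 0 0'
python3 - <<'E'
from h import *
import pickle
s=r.get_state();W=cam("wrist");S=cam("side");T=cam("top");pickle.dump((s,W,S,T),open("v2.pkl","wb"))
cv2.imwrite("pics/m5.png",cv2.vconcat([cv2.resize(S["img"][100:300,250:490],(600,500))[:280],cv2.resize(W["img"],(600,450))[:320]])[:,:,::-1])
E
```

```text
clock: 11.63
tcp_pos: [0.4966, -0.0054, 0.3545]
tcp_rot: [3.141, 0.0, 1.339]
ft_force: [-0.1, 0.1, -5.0]
gripper_width: 0.0257
grasp_force: 30.0
clock: 12.88
tcp_pos: [0.5025, -0.2559, 0.3543]
tcp_rot: [-3.141, 0.0, 1.339]
ft_force: [0.1, -0.9, -4.9]
gripper_width: 0.0259
grasp_force: 30.0
clock: 13.13
tcp_pos: [0.5028, -0.2545, 0.3544]
tcp_rot: [-3.141, -0.0, 1.341]
ft_force: [-0.9, -0.8, -5.4]
gripper_width: 0.0256
grasp_force: 30.0
```

View pics/m5.png

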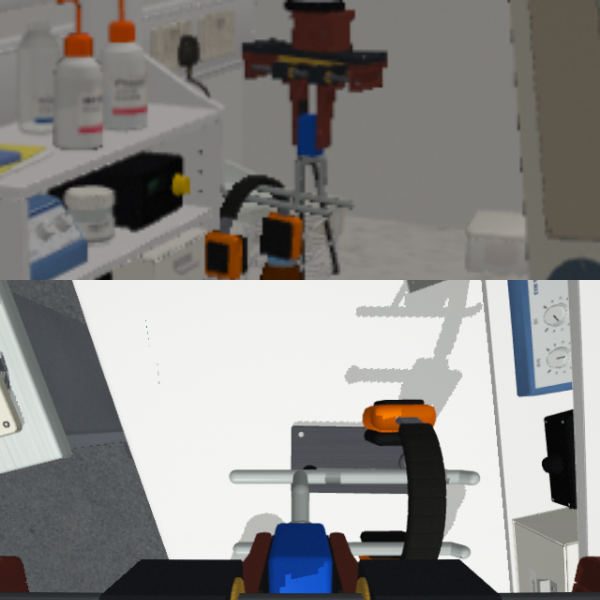

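The side crop shows the defenders hanging level above the stand. In the wrist view the end ball shows just beside the +y prong at about (331,199), and the band crosses the prongs near (455,240). I'll check ball and band in tool axes.

Run:
```python
from h import *
import pickle
s,W,S,T=pickle.load(open("v2.pkl","rb"))
t=np.array(s["tcp_pos"]);ps=s["tcp_rot"][2];x=np.array([np.cos(ps),np.sin(ps)]);y=np.array([np.sin(ps),-np.cos(ps)])
def L(px,z): P=plane(W,px,z);return np.c_[(P-t)[:,:2]@x,(P-t)[:,:2]@y].round(4).tolist()
zf=t[2]-.0782
c=W["img"]
print("prongs",L([(383,210),(383,286)],zf+.005))
g=c.max(2)<75
for v in (170,200,225,250,270): i=np.where(g[v,420:500])[0]+420;print(v,i.min(),i.max(),end=' ; ')
i=np.where(g[185:206,315:350]);print("ball px",i[1].min()+315,i[1].max()+315,i[0].min()+185,i[0].max()+185)
print("band",L([(436,240),(476,240)],zf+.02))
print("ball",L([(331,199.5)],.143))
for b in (np.array([.515,-.2525]),np.array([.5864,-.2694])): d=b-t[:2];print("bar pts by T",d@x,d@y)
# base edge in wrist
print("base corner",L([(310,(425-280)*640/600)],.01), "bar expected px",proj(W,[[.515,-.2525,.143]]))
```

```text
prongs [[0.028, 0.041], [-0.0255, 0.0433]]
170 420 466 ; 200 427 473 ; 225 434 475 ; 250 435 474 ; 270 420 472 ; ball px 322 337 197 201
band [[0.0113, 0.0727], [0.0113, 0.0982]]
ball [[0.0161, 0.0109]]
bar pts by T 0.004751583440857507 0.011380900131060578
bar pts by T 0.004574507224100323 0.0847535015842833
base corner [[0.0596, -0.0142]] bar expected px [[331.40920887 210.29595662]]
```

```bash
python3 shift.py '0.02 0.003 0 0 0;0.02 0.003 0 0.004 0;0.02 0 0 0.008 0;0.02 0 0 0.012 0;0.02 0 0 0.014 0' >/dev/null
python3 shift.py '0.02 0 0 0.014 0;0.02 0 0 0.014 0;0.02 0 0 0.012 0;0.02 0 0 0.008 0;0.02 0 0 0.006 0'
python3 shift.py '0.02 0 0 0.004 0;0.02 0 0 0.004 0;0.02 0 0 0.004 0;0.02 0 0 0.003 0;0.02 0 0 0 0'
python3 - <<'E'
from h import *
import pickle
s=r.get_state();W=cam("wrist");S=cam("side");T=cam("top");pickle.dump((s,W,S,T),open("v3.pkl","wb"))
cv2.imwrite("pics/m6.png",cv2.vconcat([cv2.resize(S["img"][150:300,290:440],(600,600))[120:420],cv2.resize(W["img"][100:330],(600,216))])[:,:,::-1])
E
```

```text
clock: 14.12
tcp_pos: [0.5036, -0.2492, 0.2607]
tcp_rot: [-3.14, -0.0, 1.34]
ft_force: [-0.5, 0.5, -4.9]
gripper_width: 0.0257
grasp_force: 30.0
clock: 14.53
tcp_pos: [0.504, -0.2494, 0.247]
tcp_rot: [-3.141, -0.0, 1.34]
ft_force: [-0.2, -0.3, -5.3]
gripper_width: 0.0261
grasp_force: 30.0
```

View pics/m6.png

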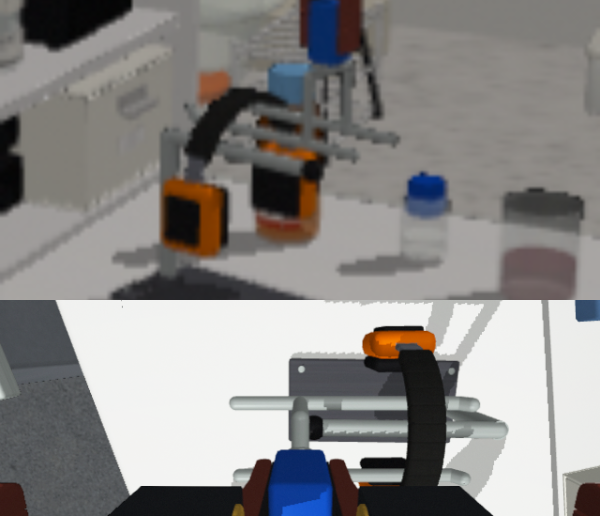

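Side crop: one cup on each side of the bar, which passes under the arch, with the black ball visible at (313,170). Wrist crop: the bar (row 428) lies between the prongs (403 and 477).

Run:
```python
from h import *
import pickle
s,W,S,T=pickle.load(open("v3.pkl","rb"))
t=np.array(s["tcp_pos"]);ps=s["tcp_rot"][2];x=np.array([np.cos(ps),np.sin(ps)]);y=np.array([np.sin(ps),-np.cos(ps)])
def L(px,z): P=plane(W,px,z);return np.c_[(P-t)[:,:2]@x,(P-t)[:,:2]@y].round(4).tolist()
k=640/600;V=lambda v:100+(v-300)*230/216
print("bar",L([(315*k,V(428)),(400*k,V(428)),(490*k,V(429.5))],.143),"prongs",L([(383,V(403.5)),(383,V(477))],t[2]-.073))
print("base edges",L([(370*k,V(359)),(370*k,V(442))],.01),"base corners",L([(290*k,V(359)),(458*k,V(362))],.01))
```

```text
bar [[0.0027, 0.0115], [0.0026, 0.0806], [0.0013, 0.1544]] prongs [[0.0279, 0.041], [-0.0273, 0.0433]]
base edges [[0.0525, 0.0804], [-0.0472, 0.0853]] base corners [[0.0525, -0.0121], [0.0493, 0.1832]]
```

```bash
python3 shift.py '0.02 0.0015 0 0.004 0;0.02 0 0 0.006 0;0.02 0 0 0.006 0;0.02 0 0 0.005 0;0.02 0 0 0.004 0'
python3 shift.py '0.02 0 0 0.003 0;0.02 0 0 0.003 0;0.02 0 0 0.003 0;0.02 0 0 0.003 0;0.02 0 0 0.003 0'
python3 shift.py '0.02 0 0 0.003 0;0.02 0 0 0.003 0;0.02 0 0 0.004 0;0.02 0 0 0.004 0;0.02 0 0 0 0'
```

```text
clock: 15.1
tcp_pos: [0.5042, -0.2478, 0.2213]
tcp_rot: [-3.141, -0.0, 1.34]
ft_force: [-0.0, -0.1, -4.3]
gripper_width: 0.0257
grasp_force: 30.0
clock: 15.52
tcp_pos: [0.5049, -0.2482, 0.2075]
tcp_rot: [3.14, 0.0, 1.34]
ft_force: [-0.2, -0.6, -2.5]
gripper_width: 0.0259
grasp_force: 30.0
clock: 15.93
tcp_pos: [0.5041, -0.2478, 0.1925]
tcp_rot: [-3.14, -0.0, 1.34]
ft_force: [-0.3, 0.1, -2.8]
gripper_width: 0.0262
grasp_force: 30.0
```

```bash
python3 shift.py '0.02 0 0 0.002 0;0.02 0 0 0 0;0.02 0 0 0 0'
python3 - <<'E'
from h import *
S=cam("side");W=cam("wrist")
cv2.imwrite("pics/m7.png",cv2.vconcat([cv2.resize(S["img"][150:300,290:440],(600,600))[120:460],cv2.resize(W["img"][100:330],(600,216))])[:,:,::-1])
E
```

```text
clock: 16.18
tcp_pos: [0.5045, -0.248, 0.1913]
tcp_rot: [-3.142, 0.0, 1.34]
ft_force: [0.5, 0.4, -3.1]
gripper_width: 0.0255
grasp_force: 30.0
```

View pics/m7.png

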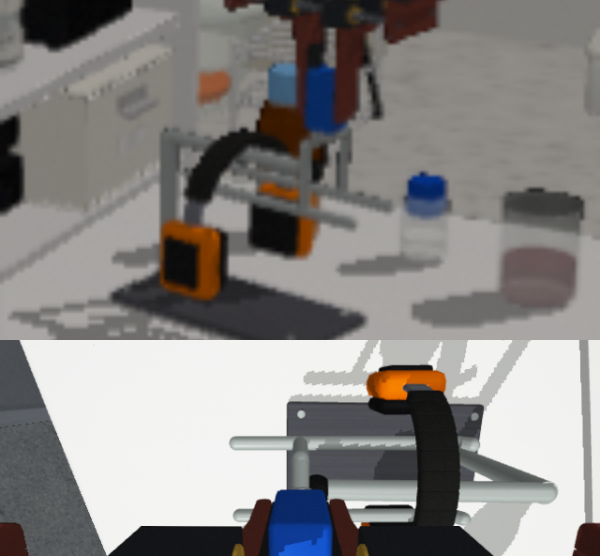

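Contact confirmed: the force is back to the fork's own weight, the cups hang on both sides above the base, and the prongs are below the band. I'll draw the fork straight out.

```bash
python3 shift.py '0.02 0 -0.006 0 0;0.02 0 -0.012 0 0;0.02 0 -0.015 0 0;0.02 0 -0.015 0 0;0.02 0 -0.015 0 0'
python3 shift.py '0.02 0 -0.015 0 0;0.02 0 -0.015 0 0;0.02 0 -0.015 0 0;0.02 0 -0.015 0 0;0.02 0 -0.015 0 0'
python3 shift.py '0.02 0 -0.015 0 0;0.02 0 -0.01 0 0;0.02 0 -0.005 0 0;0.02 0 0 0 0;0.02 0 0 0 0'
```

```text
clock: 16.7
tcp_pos: [0.4421, -0.2332, 0.1914]
tcp_rot: [-3.141, 0.0, 1.34]
ft_force: [0.0, -0.8, -2.9]
gripper_width: 0.0259
grasp_force: 30.0
clock: 17.12
tcp_pos: [0.3691, -0.2161, 0.1915]
tcp_rot: [3.141, 0.0, 1.34]
ft_force: [0.5, 0.3, -3.4]
gripper_width: 0.0258
grasp_force: 30.0
clock: 17.53
tcp_pos: [0.3415, -0.2099, 0.1917]
tcp_rot: [3.14, 0.0, 1.339]
ft_force: [0.3, -0.5, -2.8]
gripper_width: 0.026
grasp_force: 30.0
```

```bash
python3 shift.py '0.02 0.01 0 0 0;0.02 0.02 0 0 0;0.02 0.02 0 0 0;0.02 0.02 0 0 0;0.02 0.02 0 0 0' >/dev/null
python3 shift.py '0.02 0.02 0.01 0 0;0.02 0.02 0.02 0 0;0.02 0.02 0.02 0 0;0.02 0.02 0.01 0 0;0.02 0.02 0 0 0'
python3 shift.py '0.02 0 0 0.01 0;0.02 0 0 0.02 0;0.02 0 0 0.025 0;0.02 0 0 0.025 0;0.02 0 0 0.015 0'
python3 shift.py '0.02 0 0 0.008 0;0.02 0 0 0.004 0;0.02 0 0 0.003 0;0.02 0 0 0.002 0;0.02 0 0 0 0'
```

```text
clock: 18.37
tcp_pos: [0.4463, -0.0368, 0.1916]
tcp_rot: [3.139, -0.001, 1.34]
ft_force: [0.7, -0.2, -3.3]
gripper_width: 0.026
grasp_force: 30.0
clock: 18.78
tcp_pos: [0.4417, -0.0378, 0.094]
tcp_rot: [-3.139, 0.0, 1.34]
ft_force: [-0.4, 0.5, -2.9]
gripper_width: 0.0259
grasp_force: 30.0
clock: 19.2
tcp_pos: [0.4434, -0.0384, 0.0797]
tcp_rot: [3.141, -0.0, 1.34]
ft_force: [0.0, 0.0, -2.4]
gripper_width: 0.0259
grasp_force: 30.0
```

```bash
python3 shift.py '0.02 0 0 0.001 0;0.02 0 0 0.001 0;0.02 0 0 0 0;0.02 0 0 0 0'
```

```text
clock: 19.53
tcp_pos: [0.4435, -0.0385, 0.0782]
tcp_rot: [3.14, -0.0, 1.34]
ft_force: [-1.9, -1.1, 6.5]
gripper_width: 0.0258
grasp_force: 30.0
```

Contact (force +6.5 N). Next I'll open, rise and back off.

```bash
python3 shift.py '0.088 0 0 0 0;0.088 0 0 0 0;0.088 0 0 0 0;0.088 0 0 0 0;0.088 0 0 0 0'
python3 shift.py '0.088 0 0 0 0;0.088 0 0 0 0;0.088 0 0 -0.01 0;0.088 0 0 -0.02 0;0.088 0 0 -0.03 0'
python3 shift.py '0.088 0 0 -0.03 0;0.088 0 0 -0.03 0;0.088 0 0 -0.03 0;0.088 0 0 0 0;0.088 0 0 0 0'
python3 - <<'E'
from h import *
S=cam("side");T=cam("top");W=cam("wrist")
cv2.imwrite("pics/m8.png",cv2.vconcat([cv2.resize(S["img"][170:320,230:440],(560,400)),cv2.resize(W["img"],(560,420))[:200]])[:,:,::-1])
E
```

```text
clock: 19.95
tcp_pos: [0.4429, -0.0383, 0.0773]
tcp_rot: [3.142, -0.0, 1.34]
ft_force: [0.4, 0.3, -0.6]
gripper_width: 0.0555
grasp_force: 0.0
clock: 20.37
tcp_pos: [0.4411, -0.0381, 0.1369]
tcp_rot: [-3.137, 0.001, 1.34]
ft_force: [0.7, 0.5, -0.6]
gripper_width: 0.0867
grasp_force: 0.0
clock: 20.78
tcp_pos: [0.4439, -0.0384, 0.2295]
tcp_rot: [3.137, -0.001, 1.34]
ft_force: [-0.3, -0.5, 0.2]
gripper_width: 0.0877
grasp_force: 0.0
```

View pics/m8.png

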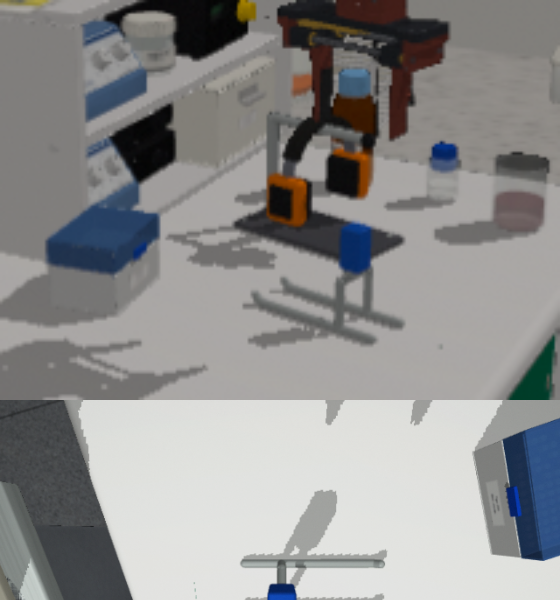

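The fork stands on its prongs, and the defenders straddle the bar with a cup on each side and nothing else moved. I'll do a quick numeric level and motion check, then hand in.

```bash
python3 shift.py '0.088 0 0 -0.02 0;0.088 0 0 0 0;0.088 0 0 0 0;0.088 0 0 0 0;0.088 0 0 0 0'|head -1
python3 - <<'E'
from h import *
for k in range(2):
    S=cam("side");T=cam("top")
    s=blobs(S,(5,150,90),(20,255,255),(320,215,375,260));t=blobs(T,(5,150,90),(20,255,255),(370,190,450,250),8);print(s,t)
s=sorted(b[0] for b in s if b[1][4]>40)[:2];t=sorted(b[0] for b in t)
if len(s)==2 and len(t)==2:
    for a,b in zip(s,t): print(tri(S,a,T,b))
E
```

```text
clock: 21.35
[([364.3, 232.5], [355, 226, 14, 18, 87]), ([338.8, 243.6], [330, 235, 15, 20, 140])] [([387.6, 216.9], [384, 208, 9, 18, 97]), ([432.2, 228.2], [427, 219, 10, 17, 79])]
[([364.3, 232.5], [355, 226, 14, 18, 87]), ([338.8, 243.6], [330, 235, 15, 20, 140])] [([387.6, 216.8], [384, 208, 9, 17, 98]), ([432.2, 228.2], [427, 219, 10, 17, 79])]
(array([ 0.59810289, -0.20474102,  0.06999494]), np.float64(0.0026882107061487553))
(array([ 0.56406548, -0.3380953 ,  0.07283533]), np.float64(0.0052764743320478985))
```

Both cups sit at the same height (70 and 73 mm, about 70 expected), and neither is moving.

```bash
python3 -c "from plant import r;print(r.sign_off())"
```

```text
the job is handed in; nothing more can be done
None
```

The ear defenders hang level and still on the bar with one cup on each side, the fork stands on its prongs on the bench, nothing else was seen to move, and I handed the job in at about 21 s of the 64 s allowed.

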